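# Set out the parts of one weldment on the welding bench

## Task

Set out one set of parts for welding: lay the top steel blank from the green spring magazine flat on the middle of the copper plate, with the brass bush standing upright on the middle of that blank. Lay the hex nut flat on the middle of the blue block, and stand the yellow lug on the bench, on its base, midway between the copper plate and the red block and in line with them. Leave the other blanks in the magazine and do not knock over or shift the white mug.

Things in the scene. Friction and masses are not known exactly. Their poses are not given: they have to be found in the camera images.
- blank_mid (a point): Centre, half-way up, of the top steel blank: a solid disc 50 mm in diameter and 14 mm thick, 210 g. It starts uppermost in the magazine with its underside 63 mm and its top 77 mm above the bench, wholly above the guide posts; an identical blank lies directly under it, so grip only its own rim. z is its axis.
- bush_mid (a point): Centre, half-way up (20 mm above its foot), of the brass bush: a tube standing upright, outside diameter 34 mm, bore 20 mm, 40 mm high, about 200 g. z is its axis.
- nut_mid (a point): Centre, half-way up, of the bright hex nut lying flat: 36 mm across the flats, 20 mm high, about 110 g. z is its axis; x is square to one pair of flats (the other pairs are 60 degrees round).
- lug_mid (a point): Centre, half-way up (22.5 mm above its underside), of the yellow lug, 45 mm high, about 180 g: a flat base 44 mm (x) by 34 mm (y) by 8 mm thick with an upright eye plate on its middle, 32 mm long along x and 10 mm thick along y, rounded at the top. z is up.
- plate: Copper earth plate fixed on the bench, 70 x 70 x 8 mm; origin at the centre of its underside, on the bench. Its y axis runs along the row of red block, plate and blue block, which are in one straight line.
- red_block: Red magnet block fixed on the bench, 44 x 44 x 25 mm high; origin at the centre of its underside. Its centre is 160 mm from that of the copper plate, at one end of the row; which end varies.
- blue_block: Blue magnet block fixed on the bench, 44 x 44 x 25 mm high; origin at the centre of its underside. Its centre is 160 mm from that of the copper plate, at the other end of the row.
- magazine: Green spring-loaded magazine fixed on the bench: base 80 x 80 mm and 10 mm thick, four upright posts 8 mm thick, their tops 60 mm above the bench, round a stack of three blanks; origin at the centre of its underside. The bare posts stand on the base's diagonals, 31 mm from its axis.
- follower (a joint): Lift of the sprung follower under the blanks, in m: 0 with all three blanks, 0.014 after one is taken (the spring lifts the next to where the first lay), 0.028 after two. The spring gives about 1 mm for each 0.15 N of downward push.
- mug_mid (a point): Centre, half-way up, of the white mug, a bystander beyond the copper plate: 76 mm in diameter, 80 mm high, standing upright, with a handle on its y side.
Things that resemble listed ones, but are neither listed nor needed, are in the scene too. Of the things like the red_block, leave any that is turquoise; of the rest the smaller one is meant.

How it is judged (in metres and radians):
At the end, for the whole second after the job is handed in: Blank flat on the copper plate, 12 mm; bush upright on the blank, 10 mm; nut flat on the blue block, 12 mm (centres); lug upright on the bench, 65-95 mm from plate and red block centres, 15 mm from their line; one blank taken (follower 8-20 mm); all released, at rest (horizontal distance between blank_mid and plate below 0.012 m and height (world z) of blank_mid between 0.011 and 0.019 m and angle between each of blank_mid, bush_mid, nut_mid, lug_mid's own z axis and vertical below 0.1 rad and horizontal distance between bush_mid and blank_mid below 0.01 m and height (world z) of bush_mid between 0.037 and 0.047 m and horizontal distance between nut_mid and blue_block below 0.012 m and height (world z) of nut_mid between 0.031 and 0.039 m and horizontal distance between lug_mid and red_block between 0.065 and 0.095 m and horizontal distance between lug_mid and plate between 0.065 and 0.095 m and x of lug_mid in the frame of plate between -0.015 and 0.015 m and height (world z) of lug_mid between 0.0185 and 0.0265 m and value of joint follower between 0.008 and 0.02 m and linear speed of each of blank, bush, nut, lug below 0.02 m/s); the robot touches nothing.
It fails at once if the white mug is knocked over or shifted by more than 30 mm (angle between mug_mid's own z axis and vertical above 0.4 rad or distance of mug_mid from where it was at the start of the episode above 0.03 m).
It also fails if it takes over 115 s, if anything falls off the work surface, if the arm or the gripper's body presses on something with over 40 N, if the wrist force passes 120 N, or if a joint passes its speed limit or range.

## Robot

A 7-joint arm with a two-finger parallel gripper is mounted at the origin on the work surface. World frame = base frame: x ahead of the robot, y to its left, z up, the work surface at z = 0. Lengths are in mm, angles in rad, forces in N, time in s.
With the tool pointing down it reaches from about 425 to 925 mm from the base axis. Payload 6.8 kg.
Tool frame: the origin (TCP) lies at the very end of the fingers, on their centre line; the grasp point (between the pads) lies 19 mm behind it; x points along the fingers, z is the direction in which the jaws open and shut, and the axes are right-handed (so a half turn about x gives the same grasp; the last joint's range is limited). The gripper opens to 88 mm and grips with 3 to 60 N. Pads are 20 mm wide; open, the fingers measure 115 mm over their backs; the gripper's body (75 mm by 178 mm) begins 61 mm behind the grasp point.
Start: joints at [1.168, 0.477, 0.022, 1.555, -0.011, 1.109, -0.083], TCP at [196.129, -645.895, 222.664] pointing down, gripper open.
Joint ranges: [-2.96, 2.96], [-0.34, 2.1], [-1.41, 1.46], [0.24, 2.44], [-1.37, 4.51], [0.17, 1.92], [-2.96, 2.96]. Speed limits (rad/s): [2.39, 2.39, 3.14, 3.14, 3.14, 3.14, 3.14].

## Interface

Orientations are given as a rotation vector (axis times angle).
In Python, from rig import ctrl, gripper_to, status, viewer, workorder gives the robot as it stands. Calls block until the motion is done:
- ctrl.movep(position, orientation): joint-space move of the TCP to a pose.
- ctrl.line_to(position, attitude=None, rate=150): straight line of the TCP; attitude=None keeps the orientation; rate is the mean speed in mm/s.
- ctrl.movej(angles): joint-space move.
- gripper_to(opening, squeeze=None): finger opening in mm; squeeze is the grip in N (None keeps the last); returns when the fingers have stopped.
- ctrl.pause(seconds).
- ctrl.solve_ik(position, orientation): joint angles nearest the present ones, or None.
- status.observe(): the state.
- viewer.grab_frame(name): name is "scene" or "side" or "wrist"; returns (picture, depth): 480x640x3 uint8, blue, green, red; 480x640 float32, mm along the optical axis (not along the pixel's ray), 0 where there is no reading.
- viewer.camera_info(name): a dict with "vertical_fov" (degrees; the focal length in pixels is half the picture's height over the tangent of half this angle, whatever the lens; pixels are square), "cx", "cy" (the principal point, pixels), "k1" (the pictures are not rectified: a ray, as slopes to the right and down, at radius r is drawn at 1 + k1 r^2 times it, then the intrinsics apply), "origin" and "attitude" of the camera in the world. Camera axes: x right, y up, looking along -z (the intrinsics and any distortion apply to the point x, -y, -z); pixel columns grow to the right and rows downward; lengths in mm; the calibration is good to about 2 mm. A picture is of the moment at which its call begins: read the wrist's pose just before it. camera_info takes no time and is no camera call; for the wrist camera it gives the pose at the moment of the call.
A pose or a line that the arm cannot do raises ctrl.MotionError and nothing moves.
- workorder.hand_in(): hands the job in, once; it reports no verdict.
The state is a dict: "t": time; "joint_positions": joint angles; "qvel": joint speeds; "effort": joint torques, N m; "eef_pos": TCP position; "tcp_rot": TCP orientation; "ft_force": force on the tool from outside, world axes, zero at the start; "torque": the same for the moment, N m; "opening": finger opening in mm.
Only numpy, scipy, OpenCV 4.12 (cv2) and the standard library are available. Lean on these libraries where they do the work, as an engineer would, in place of code of your own. Each camera call takes 0.05 s, during which the arm holds its last target.

## Working session

There is one attempt and no reset: what is moved stays moved. The work goes in short steps, each a Python script; the robot and the scene stay as the last script left them, time stands still between calls to the robot, and variables do not carry over. Pictures are saved under pics/ and viewed, and the job is handed in when it is done.

```bash
ls; mkdir -p pics
python3 - <<'E'
from rig import ctrl, gripper_to, status, viewer, workorder
import cv2
s=status.observe(); print(s)
for n in ("scene","side","wrist"):
    i=viewer.camera_info(n); print(n,i)
    p,d=viewer.grab_frame(n); cv2.imwrite(f"pics/{n}0.png",p)
    import numpy as np; np.save(f"{n}0_d.npy",d)
E
```

```text
pics
{'t': 0.0, 'joint_positions': array([ 1.16789333,  0.47778936,  0.02238591,  1.55642516, -0.01151025,
        1.10930251, -0.08307027]), 'qvel': array([-1.03734438e-03, -9.97382692e-04, -3.06475473e-04, -1.28805841e-04,
        3.02044165e-05,  8.34866388e-04, -4.68415455e-04]), 'effort': array([-1.52813609e-04, -5.82864189e+01,  1.53436225e+00, -2.72619331e+01,
       -5.44837222e-02,  1.69757218e-02,  1.81269843e-04]), 'eef_pos': array([ 195.91085929, -645.32407835,  221.70092772]), 'tcp_rot': array([ 0.99034628,  1.3359268 , -0.98876857]), 'ft_force': array([-0.36710144,  0.3417624 , -0.60530106]), 'torque': array([ 0.03640757, -0.01187599,  0.0208967 ]), 'opening': 87.93684328424501}
scene {'vertical_fov': 44.33625624038579, 'cx': 309.13069842508645, 'cy': 240.6323800562345, 'k1': -0.1455397427915962, 'origin': array([1039.62512549,  722.43205599,  866.89750959]), 'attitude': array([0.29455673, 1.02602203, 2.42717821])}
side {'vertical_fov': 47.04960784577179, 'cx': 326.35997451651264, 'cy': 241.18136168506007, 'k1': 0.046086853734293935, 'origin': array([ 400.11869584, -706.99012757,  753.98254566]), 'attitude': array([ 0.80218068, -0.10545843, -0.29187605])}
wrist {'vertical_fov': 58.60329160588836, 'cx': 322.92369734608855, 'cy': 236.48595332537369, 'k1': -0.06873660410763721, 'origin': array([ 258.23708275, -625.26187132,  384.26261308]), 'attitude': array([-0.20657089,  0.15577673, -1.26947679])}
```

View pics/scene0.png

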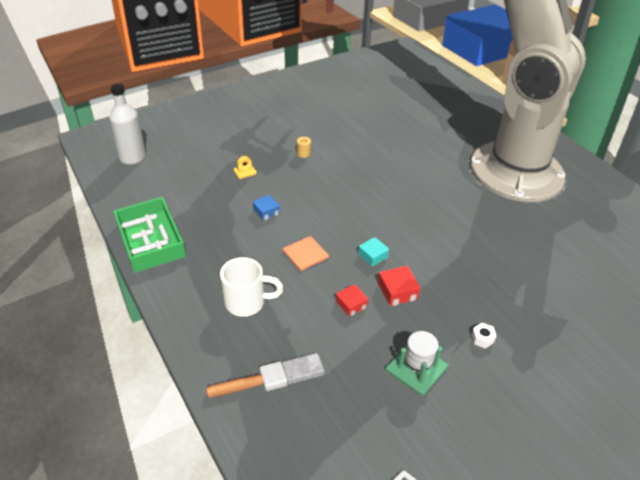

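View pics/side0.png

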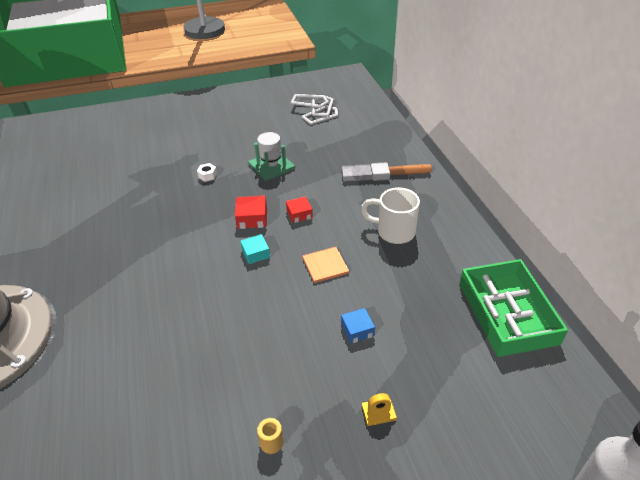

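View pics/wrist0.png

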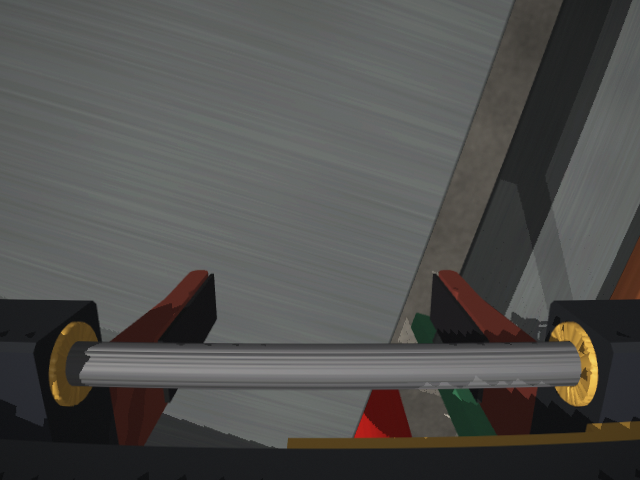

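```bash
cat > h.py <<'E'
import numpy as np, cv2
from scipy.spatial.transform import Rotation as R
def K(i):
    f=240/np.tan(np.radians(i["vertical_fov"])/2)
    return np.array([[f,0,i["cx"]],[0,f,i["cy"]],[0,0,1.]]), np.array([i["k1"],0,0,0,0.])
def rays(i,uv):
    k,d=K(i); n=cv2.undistortPointsIter(np.float64(uv).reshape(-1,1,2),k,d,None,None,(3,50,1e-10)).reshape(-1,2)
    return np.c_[n[:,0],-n[:,1],-np.ones(len(n))]
def cloud(i,depth,uv):
    uv=np.int32(uv).reshape(-1,2); z=depth[uv[:,1],uv[:,0]]
    return R.from_rotvec(i["attitude"]).apply(rays(i,uv)*z[:,None])+i["origin"]
def onplane(i,uv,z):
    r=R.from_rotvec(i["attitude"]).apply(rays(i,uv)); o=i["origin"]
    return o+r*((z-o[2])/r[:,2])[:,None]
def proj(i,P):
    k,d=K(i); p=R.from_rotvec(i["attitude"]).inv().apply(np.atleast_2d(P)-i["origin"])
    p=p*[1,-1,-1]; return cv2.projectPoints(p,np.zeros(3),np.zeros(3),k,d)[0].reshape(-1,2)
E
python3 - <<'E'
from rig import viewer
from h import *
boxes={"scene":dict(plate=(280,233,335,275),red=(332,282,372,318),RED=(375,262,425,310),blue=(250,192,285,224),nut=(468,318,500,352),lug=(228,152,262,182),bush=(292,133,316,160),mag=(380,325,452,398),mug=(215,252,287,318)),
"side":dict(plate=(300,245,352,286),red=(283,194,316,226),RED=(230,192,272,234),blue=(337,305,380,347),nut=(193,160,220,185),lug=(358,388,400,430),bush=(252,415,290,458),mag=(244,130,298,182),mug=(355,185,422,245))}
for n in boxes:
    i=viewer.camera_info(n); d=np.load(f"{n}0_d.npy"); im=cv2.imread(f"pics/{n}0.png")
    tiles=[]
    for o,(a,b,c,e) in boxes[n].items():
        u,v=np.meshgrid(np.arange(a,c),np.arange(b,e)); uv=np.c_[u.ravel(),v.ravel()]
        P=cloud(i,d,uv); ok=(d[uv[:,1],uv[:,0]]>0)&(P[:,2]>4); P=P[ok]
        top=np.percentile(P[:,2],97); T=P[P[:,2]>top-5]
        rc=cv2.minAreaRect(np.float32(T[:,:2]))
        print(n,o,"top",top.round(1),"mean",T.mean(0).round(1),"rect",np.round(rc[0],1),np.round(rc[1],1),round(rc[2],1))
        t=cv2.resize(im[b:e,a:c],(260,190),interpolation=cv2.INTER_CUBIC);cv2.putText(t,f"{o} {a},{b}-{c},{e}",(3,12),0,.42,(255,255,255));tiles.append(t)
    cv2.imwrite(f"pics/{n}_crops.png",np.vstack([np.hstack(tiles[k:k+3]) for k in (0,3,6)]))
E
```

```text
scene plate top 11.1 mean [601.9 -11.2   8.4] rect [601.4 -12.4] [71.1 72.2] 3.0
scene red top 27.6 mean [594.8 147.9  25.2] rect [594.2 147.4] [45.3 45.5] 1.6
scene RED top 37.2 mean [499.3 166.4  34.7] rect [499.1 165.9] [64.3 62. ] 77.3
scene blue top 27.7 mean [ 608.9 -171.4   25.3] rect [ 608.4 -171.1] [46.2 46. ] 5.3
scene nut top 22.8 mean [432.8 339.8  20.3] rect [432.4 339.6] [40.6 35.4] 4.5
scene lug top 43.4 mean [ 588.3 -324.1   42.3] rect [ 587.9 -324.6] [14.  21.3] 84.1
scene bush top 41.4 mean [ 425.3 -319.2   39.1] rect [ 425.3 -321.1] [36.1 32. ] 60.1
scene mag top 78.8 mean [578.2 328.3  77.1] rect [577.6 328.2] [49.3 48.5] 14.7
scene mug top 80.3 mean [767.1  37.5  78.9] rect [766.8  36.8] [76.4 75.7] 58.4
side plate top 9.1 mean [598.7 -17.6   6.6] rect [599.2 -16.4] [70.  73.8] 3.0
side red top 26.0 mean [591.3 142.5  23.5] rect [591.7 143.2] [44.  49.4] 2.2
side RED top 35.0 mean [495.6 159.9  32.8] rect [495.6 161.4] [64.3 60.3] 76.6
side blue top 26.1 mean [ 606.1 -176.9   23.9] rect [ 606.6 -175.7] [44.2 46.6] 2.1
side nut top 21.9 mean [429.9 336.5  19.5] rect [429.7 336.2] [40.3 40.5] 87.4
side lug top 44.3 mean [ 584.8 -328.2   42.8] rect [ 584.8 -327.4] [11.1 24.4] 82.8
side bush top 40.7 mean [ 423.1 -325.3   38.6] rect [ 423.4 -325.1] [32.4 33.9] 64.2
side mag top 77.7 mean [575.1 322.8  76.2] rect [575.4 325.7] [55.  46.4] 77.3
side mug top 78.5 mean [763.4  30.2  77. ] rect [763.6  32.2] [77.7 75.4] 26.1
```

View pics/scene_crops.png

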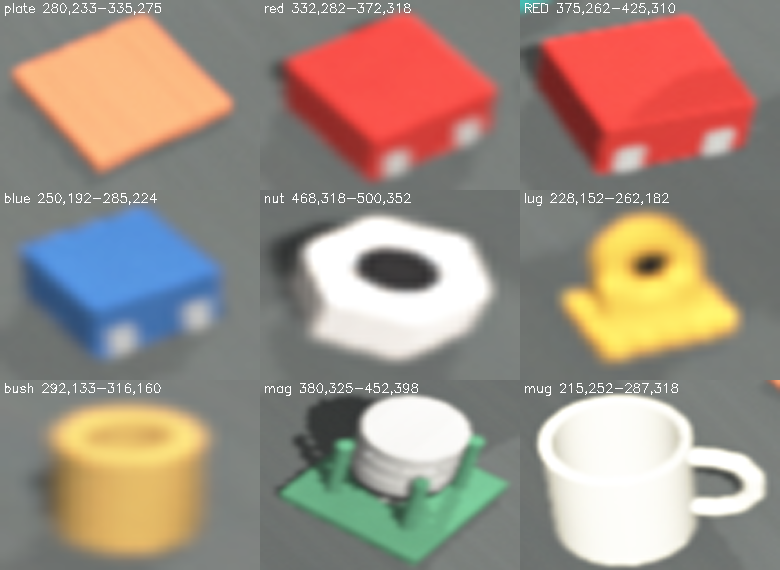

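View pics/side_crops.png

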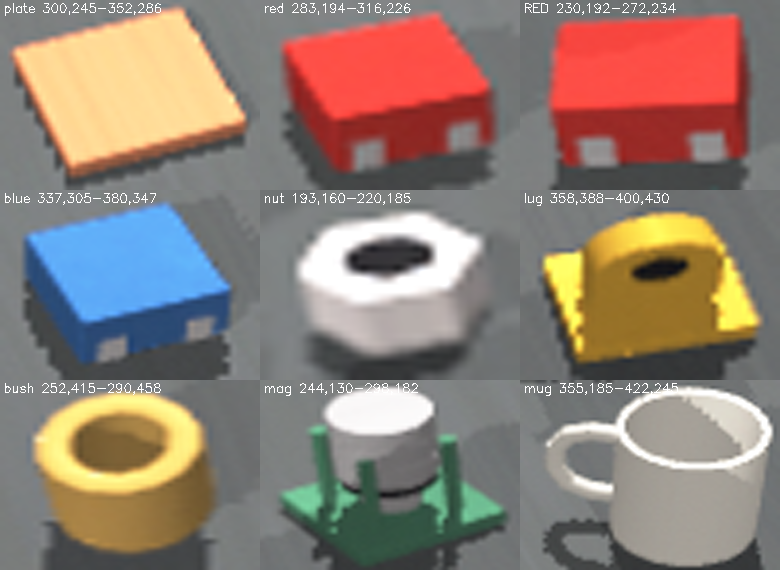

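Small red (scene 352,300 / side 299,209) is 44 mm square and lies in line with the plate and blue block. The larger red (scene 400,285) is 62 mm, and the turquoise one (scene 374,251) is excluded. So the small one is meant. Next I need yaws and reachability.

Run:
```python
from rig import viewer,ctrl,status
from h import *
B={"scene":dict(nut=(468,318,500,352),lug=(228,152,262,182),mag=(380,325,452,398)),
"side":dict(nut=(193,160,220,185),lug=(358,388,400,430),mag=(244,130,298,182))}
Z={"nut":(14,30),"lug":(3.5,11),"mag":(6,13)}
for n in B:
    i=viewer.camera_info(n); d=np.load(f"{n}0_d.npy")
    for o,(a,b,c,e) in B[n].items():
        u,v=np.meshgrid(np.arange(a-3,c+3),np.arange(b-3,e+3)); uv=np.c_[u.ravel(),v.ravel()]
        P=cloud(i,d,uv); lo,hi=Z[o]; T=P[(P[:,2]>lo)&(P[:,2]<hi)][:,:2]
        print(n,o,len(T),cv2.minAreaRect(np.float32(T)))
        if o=="nut":
            w=[sum(np.ptp(T@[np.cos(np.radians(q+k)),np.sin(np.radians(q+k))]) for k in (0,60,120)) for q in range(60)]
            print("hex",np.argmin(w),np.round(w[::6],1))
        if o=="mag":
            T=P[P[:,2]>74]; 
            print("blank top",len(T),T.mean(0),cv2.minEnclosingCircle(np.float32(T[:,:2])))
        if o=="lug":
            T=P[(P[:,2]>18)]; print("eye",cv2.minAreaRect(np.float32(T[:,:2])),T.mean(0))
def rv(deg):
    q=np.radians(deg); z=np.array([np.cos(q),np.sin(q),0]);x=np.array([0,0,-1.]);return R.from_matrix(np.c_[x,np.cross(z,x),z]).as_rotvec()
for nm,p,degs in [("blank",(576,326,65),range(-90,270,30)),("plate",(600,-14,10),range(-90,270,30)),("bush",(424,-323,8),range(-90,270,30)),("nut",(431,338,3),range(-90,270,30)),("blue",(607,-173,28),range(-90,270,30)),("lug",(586,-326,12),range(-100,270,30))]:
    for h in (0,120):
        print(nm,h,{g:(None if (s:=ctrl.solve_ik(np.array(p)+[0,0,h],rv(g))) is None else round(float(s[6]),1)) for g in degs})
```

```text
scene nut 299 ((432.6881103515625, 339.84625244140625), (40.36469650268555, 37.443660736083984), 65.20853424072266)
hex 32 [124.6 124.4 123.  121.3 118.5 115.9 116.1 119.  122.1 123.8]
scene lug 156 ((576.8428344726562, -343.9015197753906), (140.62716674804688, 92.65666198730469), 62.53832244873047)
eye ((819.267822265625, 191.59454345703125), (1149.03125, 33.32501220703125), 65.79478454589844) [ 625.76630794 -236.61493455  101.1728314 ]
scene mag 955 ((578.2625122070312, 328.56396484375), (81.85752868652344, 80.97315979003906), 18.5120906829834)
blank top 606 [600.30017691 347.16963725 114.88741555] ((799.484375, 515.5623168945312), 316.95855712890625)
side nut 185 ((429.3144836425781, 336.1943359375), (40.333274841308594, 41.22138977050781), 87.3338623046875)
hex 28 [132.4 131.9 130.  126.8 122.8 120.8 122.9 126.1 129.2 131.4]
side lug 404 ((588.7162475585938, -329.4088134765625), (45.77751159667969, 57.769229888916016), 64.95939636230469)
eye ((487.84259033203125, -509.31298828125), (431.34075927734375, 32.12739944458008), 61.80995559692383) [ 578.55450973 -340.05767123   54.28520
[... 1132 characters left out ...]
 210: 2.0, 240: -2.8}
nut 120 {-90: -2.8, -60: -2.4, -30: -1.9, 0: -1.2, 30: -0.7, 60: -0.2, 90: 0.4, 120: 0.8, 150: 1.2, 180: 1.7, 210: 2.3, 240: -2.5}
blue 0 {-90: -1.5, -60: -1.1, -30: -0.6, 0: -0.2, 30: 0.3, 60: 0.8, 90: 1.3, 120: 1.5, 150: 2.0, 180: -2.8, 210: -2.4, 240: -1.9}
blue 120 {-90: -1.5, -60: -1.0, -30: -0.5, 0: -0.1, 30: 0.4, 60: 0.9, 90: 1.4, 120: 1.7, 150: 2.2, 180: -2.9, 210: -2.4, 240: -1.9}
lug 0 {-100: -1.3, -70: -0.9, -40: -0.4, -10: 0.0, 20: 0.5, 50: 0.9, 80: 1.4, 110: 1.6, 140: 2.1, 170: -2.6, 200: -2.2, 230: -1.8, 260: -1.3}
lug 120 {-100: -1.3, -70: -0.9, -40: -0.4, -10: 0.1, 20: 0.5, 50: 1.0, 80: 1.5, 110: 1.7, 140: 2.2, 170: -2.7, 200: -2.3, 230: -1.8, 260: -1.3}
```

Run:
```python
import cv2,numpy as np
a=cv2.imread("pics/scene0.png")[310:360,455:515]; b=cv2.imread("pics/side0.png")[150:195,180:230]; c=cv2.imread("pics/scene0.png")[320:400,375:460];d=cv2.imread("pics/side0.png")[380:440,345:415]
cv2.imwrite("pics/nm.png",np.vstack([np.hstack([cv2.resize(q,(390,290),interpolation=cv2.INTER_CUBIC) for q in p]) for p in ((a,b),(c,d))]))
```

```text
(no output)
```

View pics/nm.png

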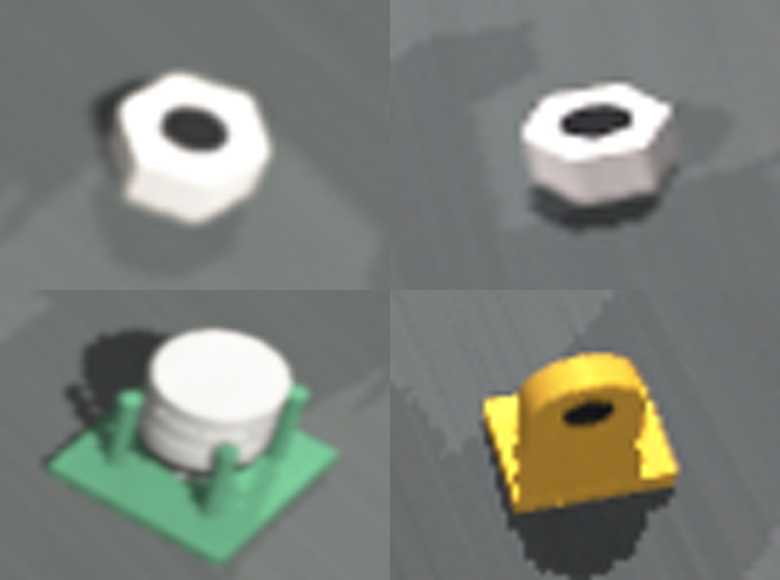

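```bash
cat >> h.py <<'E'
def rv(deg):
    q=np.radians(deg); z=np.array([np.cos(q),np.sin(q),0]);x=np.array([0,0,-1.]);return R.from_matrix(np.c_[x,np.cross(z,x),z]).as_rotvec()
E
python3 - <<'E'
from rig import viewer,ctrl,status,gripper_to
from h import *
i=viewer.camera_info("side"); P=onplane(i,[(367.4,424.8),(396.7,416.2),(362.1,403.2)],8); print("lug corners",P.round(1))
e=P[1]-P[0]; print(np.hypot(*e[:2]),np.degrees(np.arctan2(e[1],e[0])), "centre",(P[1]+P[2])[:2]/2)
g=107
ctrl.movep([576.6,326,160],rv(g))
s=status.observe(); print(s["t"],s["eef_pos"],s["ft_force"])
im,d=viewer.grab_frame("wrist"); cv2.imwrite("pics/w1.png",im)
E
```

```text
lug corners [[ 561.4 -345.     8. ]
 [ 606.7 -345.4    8. ]
 [ 565.8 -310.5    8. ]]
45.352115589778805 -0.50355584346934 centre [ 586.2863278  -327.95401837]
3.7833 [577.14691649 325.16080717 159.92008912] [ 1.16445724 -0.36047876 -0.29225415]
```

View pics/w1.png

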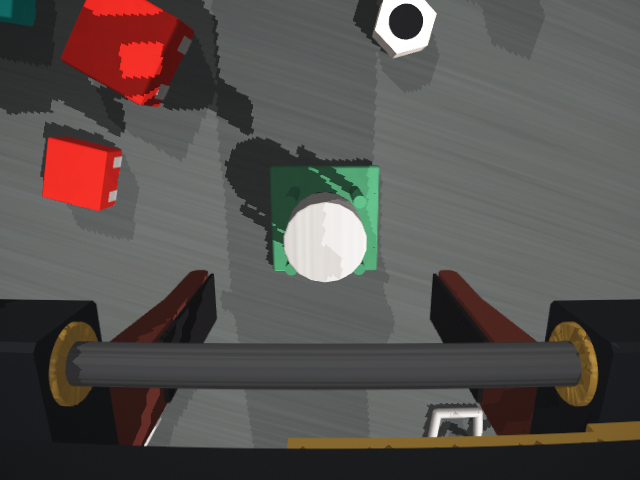

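Run:
```python
from rig import viewer,ctrl,status,gripper_to
from h import *
i=viewer.camera_info("wrist"); 
print("blank",onplane(i,[(325.5,240)],77),"mag base",onplane(i,[(326,217.5)],10), "nut",onplane(i,[(406,21)],20))
print("red",onplane(i,[(82,174)],25))
s=status.observe();print(s["eef_pos"],s["t"])
```

```text
blank [[574.50429253 327.64813879  77.        ]] mag base [[574.19582863 328.34947705  10.        ]] nut [[430.31866636 339.49878588  20.        ]]
red [[591.25716962 152.82382549  25.        ]]
[577.03081337 325.35246816 159.92667113] 3.8333
```

Run:
```python
from rig import viewer,ctrl,status,gripper_to
from h import *
def st(m):
    s=status.observe();print(m,round(s["t"],2),s["eef_pos"].round(1),s["ft_force"].round(2),round(s["opening"],1))
ctrl.line_to([575.8,326.6,90],rate=200)
ctrl.line_to([575.8,326.6,65.5],rate=80);st("down")
gripper_to(40,25);st("grip")
ctrl.line_to([575.8,326.6,130],rate=100);st("up")
im,d=viewer.grab_frame("wrist"); cv2.imwrite("pics/w2.png",im)
im,d=viewer.grab_frame("side"); cv2.imwrite("pics/s2.png",cv2.resize(im[90:260,150:400],(750,510)))
```

```text
down 4.79 [575.6 326.5  65.1] [-0.36 -0.26 -0.79] 87.9
grip 5.47 [575.9 326.5  65.5] [ 0.14 -0.21  0.72] 49.0
up 6.27 [575.6 326.2 129.6] [ 0.01  0.67 -1.94] 49.2
```

View pics/w2.png

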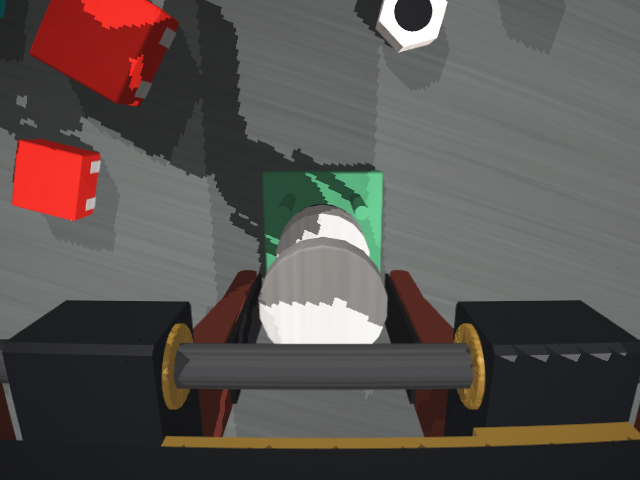

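View pics/s2.png

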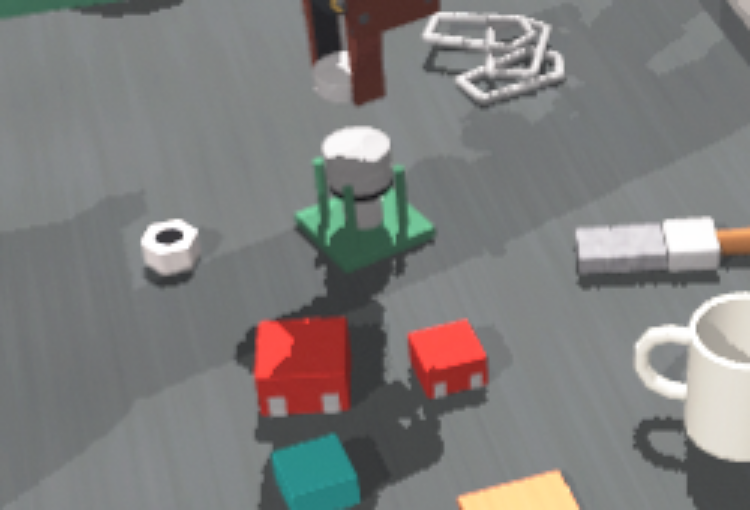

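Run:
```python
from rig import viewer,ctrl,status,gripper_to
from h import *
def st(m):
    s=status.observe();print(m,round(s["t"],2),s["eef_pos"].round(1),s["ft_force"].round(2),round(s["opening"],1))
i=viewer.camera_info("wrist"); st(""); print("blank",onplane(i,[(323,300)],141.5), proj(i,[575.8,326.6,141.5]),proj(i,[575.8,326.6,127]))
ctrl.movep([600.3,-14.4-30,150],rv(107));st("hover")
im,d=viewer.grab_frame("wrist"); cv2.imwrite("pics/w3.png",im)
i=viewer.camera_info("wrist"); print("plate corners pred",proj(i,[[600.3,-14.4,8]]))
```

```text
6.37 [575.5 326.1 129.1] [ 0.08  0.25 -2.16] 49.1
blank [[572.24696418 326.65976957 141.5       ]] [[320.10361118 308.33572752]] [[320.33584463 294.16404826]]
hover 7.76 [600.4 -42.5 150.2] [ 0.09 -0.56 -2.34] 49.3
plate corners pred [[357.08900241 232.64199907]]
```

View pics/w3.png

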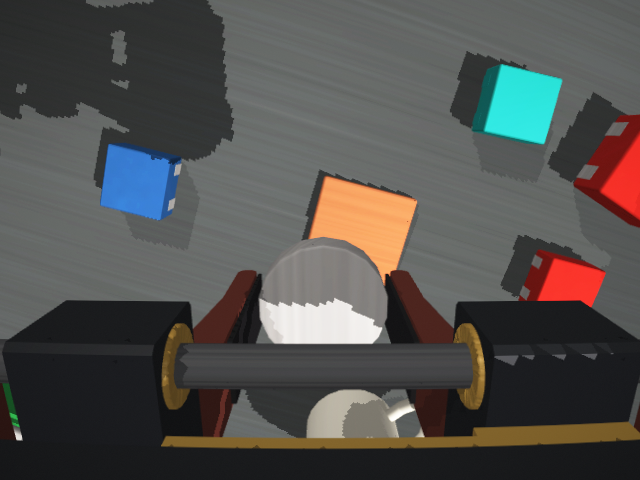

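Run:
```python
from rig import viewer,ctrl,status
from h import *
i=viewer.camera_info("wrist")
P=onplane(i,[(323.5,176),(417,200.5)],8);print(P); e=P[1]-P[0]; L=np.hypot(*e[:2]); e/=L; n=np.array([e[1],-e[0],0]); c=P.mean(0)
print(L,np.degrees(np.arctan2(e[1],e[0])),c+35*n,c-35*n)
print("blank",onplane(i,[(323.5,300)],150.2+11.5),status.observe()["eef_pos"])
im=cv2.imread("pics/w3.png"); cv2.imwrite("pics/w3c.png",np.hstack([cv2.resize(im[130:230,85:205],(396,330)),cv2.resize(im[165:265,300:420],(396,330))]))
```

```text
[[568.03256788 -50.12847666   8.        ]
 [564.86279603  19.54342854   8.        ]]
69.74397340841156 92.60491511411972 [601.41151557 -13.7018201    8.        ] [531.48384835 -16.88322802   8.        ]
blank [[597.54868145 -41.41426609 161.7       ]] [600.48047161 -42.2237933  150.25049543]
```

View pics/w3c.png

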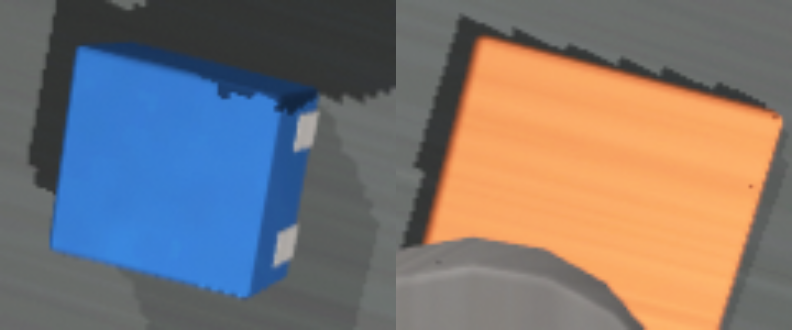

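```bash
cat >> h.py <<'E'
def st(m=""):
    from rig import status
    s=status.observe();print(m,round(s["t"],2),s["eef_pos"].round(1),s["ft_force"].round(2),round(s["opening"],1));return s
E
python3 - <<'E'
from rig import viewer,ctrl,status,gripper_to
from h import *
ctrl.line_to([602.6,-14.5,60],rate=150)
ctrl.line_to([602.6,-14.5,20],rate=100)
ctrl.pause(0.2); st("20")
ctrl.line_to([602.6,-14.5,11],rate=30); ctrl.pause(0.2); st("down")
gripper_to(60,25); st("open")
ctrl.line_to([602.6,-14.5,120],rate=200);st("up")
ctrl.movep([640,-150,200],rv(70))
for n in ("scene","side"):
    im,d=viewer.grab_frame(n); cv2.imwrite(f"pics/{n}4.png",im)
a=cv2.imread("pics/scene4.png")[215:300,260:370];b=cv2.imread("pics/side4.png")[235:300,280:370]
cv2.imwrite("pics/c4.png",np.hstack([cv2.resize(a,(396,306)),cv2.resize(b,(396,306))]))
E
```

```text
20 9.34 [603.  -14.3  20.5] [ 0.66 -1.24 -2.33] 49.2
down 9.99 [602.5 -14.5  10.9] [ 0.32 -0.06 -2.59] 49.4
open 10.4 [602.8 -14.5  11.2] [0.6  0.1  0.22] 59.8
up 11.09 [601.9 -15.  119.1] [ 0.04 -0.25  0.58] 60.1
```

View pics/c4.png

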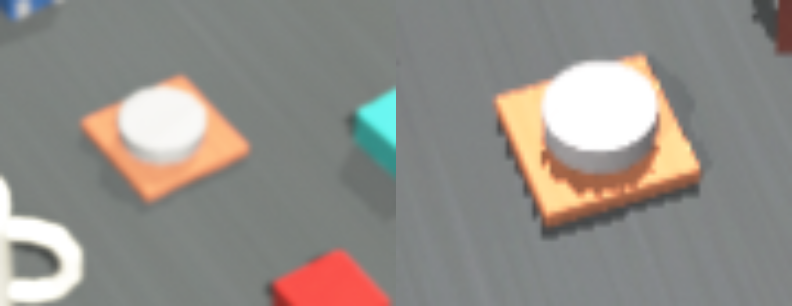

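Run:
```python
from rig import viewer,ctrl,status,gripper_to
from h import *
a=onplane(viewer.camera_info("scene"),[(305.6,249.2)],22)[0];b=onplane(viewer.camera_info("side"),[(326.4,259.2)],22)[0]
print(a,b,(a+b)/2)
ctrl.movep([424.3,-323,150],rv(0)); st()
i=viewer.camera_info("wrist");im,d=viewer.grab_frame("wrist"); cv2.imwrite("pics/w5.png",im)
print(proj(i,[424.3,-323,40]))
for p in [(424.3,-323,40)]: print(i["origin"],i["attitude"])
np.save("w5.npy",np.r_[i["origin"],i["attitude"]])
```

```text
[604.50922718  -6.69510477  22.        ] [600.42221654 -21.08298536  22.        ] [602.46572186 -13.88904507  22.        ]
 12.97 [ 425.9 -321.8  150.3] [0.31 0.57 0.39] 60.1
[[320.18986891 237.32486591]]
[ 425.28614611 -255.27866541  312.79146016] [-0.24135604 -0.00247883  0.00352256]
```

View pics/w5.png

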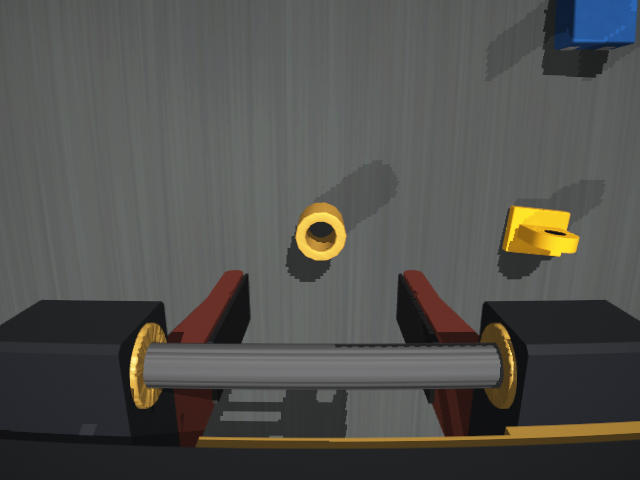

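Run:
```python
from rig import viewer,ctrl,status,gripper_to
from h import *
i=viewer.camera_info("wrist"); b=onplane(i,[(321,234.5)],40)[0]; print("bush",b)
boxes={"scene":(280,225,335,275),"side":(295,240,355,290)}
for n,(a,bb,c,e) in boxes.items():
    i=viewer.camera_info(n); im,d=viewer.grab_frame(n); np.save(n+"5.npy",d)
    u,v=np.meshgrid(np.arange(a,c),np.arange(bb,e)); uv=np.c_[u.ravel(),v.ravel()]
    P=cloud(i,d,uv); T=P[(P[:,2]>18)&(P[:,2]<30)]; Q=P[(P[:,2]>3.5)&(P[:,2]<30)]
    rc=cv2.minAreaRect(np.float32(Q[:,:2])); cc=cv2.minEnclosingCircle(np.float32(T[:,:2]))
    print(n,len(T),np.median(T,0).round(1),cc,"plate",rc)
x,y=424.5,-322
ctrl.line_to([x,y,60],rate=200); ctrl.line_to([x,y,9],rate=100); st("down")
gripper_to(20,25); st("grip"); ctrl.line_to([x,y,120],rate=150); st("up")
im,d=viewer.grab_frame("wrist"); cv2.imwrite("pics/w6.png",im)
ctrl.movep([600,-55,150],rv(0)); ctrl.pause(.2); st()
im,d=viewer.grab_frame("wrist"); cv2.imwrite("pics/w7.png",im)
```

```text
bush [ 425.15800589 -320.97166178   40.        ]
scene 345 [604.  -10.4  22. ] ((601.9134521484375, -12.027801513671875), 27.53449058532715) plate ((591.1239013671875, -23.049148559570312), (143.8789825439453, 107.23113250732422), 59.65829086303711)
side 404 [600.9 -16.5  20.6] ((601.6991577148438, -15.988700866699219), 25.96236228942871) plate ((599.1402587890625, -15.640571594238281), (70.38139343261719, 72.41805267333984), 2.439849853515625)
down 14.38 [ 424.8 -322.1    9.3] [ 0.51 -0.48 -0.51] 59.8
grip 14.9 [ 424.6 -322.2    9.3] [-0.08 -0.49  3.97] 34.6
up 15.79 [ 423.7 -321.7  119.1] [ 0.1  -0.22 -2.06] 34.1
 17.26 [599.6 -56.9 149.7] [ 0.16 -0.46 -2.06] 34.1
```

View pics/w7.png

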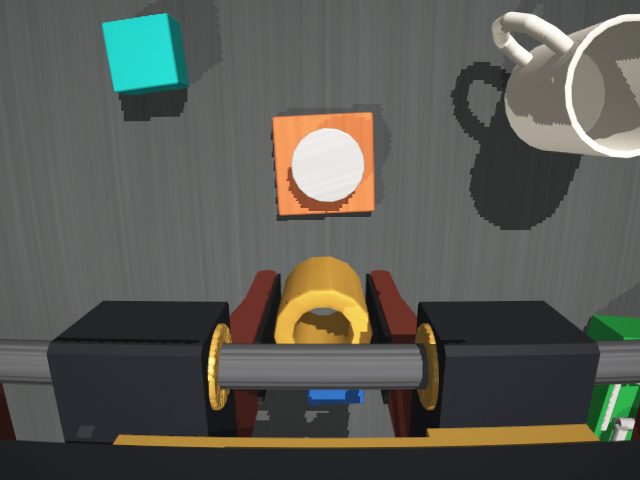

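Run:
```python
from rig import viewer,ctrl,status,gripper_to
from h import *
i=viewer.camera_info("wrist"); b=onplane(i,[(328.3,165)],22)[0]; print("blank",b)
print("plate",onplane(i,[(273,114),(372.5,112),(375,212),(279,215)],8).mean(0))
x,y=602.0,(b[1]-14)/2; print(y)
ctrl.line_to([x,y,80],rate=150); ctrl.line_to([x,y,40],rate=100); ctrl.pause(.2); st()
ctrl.line_to([x,y,31.5],rate=30); ctrl.pause(.2); st("down")
im,d=viewer.grab_frame("side"); cv2.imwrite("pics/s8.png",cv2.resize(im[190:310,240:400],(800,600)))
```

```text
blank [603.4636996  -12.10397567  22.        ]
plate [601.24798367 -12.73697555   8.        ]
-13.051987834380967
 18.75 [602.5 -12.9  40.6] [-0.3   0.16 -0.94] 34.4
down 19.38 [602.1 -13.1  31.4] [-0.62  0.14 -1.17] 34.1
```

View pics/s8.png

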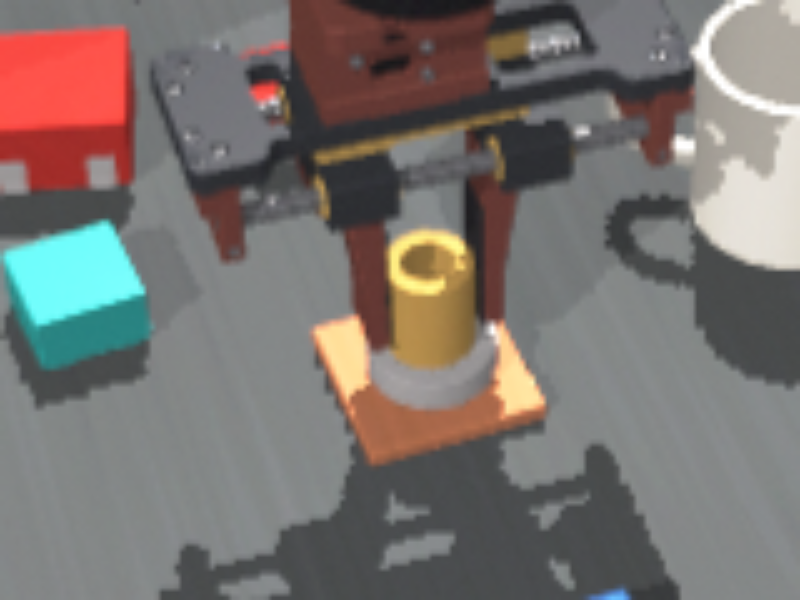

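Run:
```python
from rig import viewer,ctrl,status,gripper_to
from h import *
gripper_to(56,25); ctrl.line_to([602,-13,110],rate=120); st("up")
ctrl.movep([470,150,160],rv(60))
ctrl.movep([431,338,130],rv(90)); ctrl.pause(.1); st()
i=viewer.camera_info("wrist");print(proj(i,[431,338,20]))
im,d=viewer.grab_frame("wrist"); cv2.imwrite("pics/w9.png",im)
im,d=viewer.grab_frame("side"); cv2.imwrite("pics/s9.png",cv2.resize(im[220:310,270:390],(800,600)))
```

```text
up 20.79 [601.5 -13.2 109.5] [-0.27 -0.31 -0.5 ] 56.0
 22.56 [432.7 335.6 129.8] [-0.09  0.57  0.45] 56.2
[[324.43929371 230.49471683]]
```

View pics/w9.png

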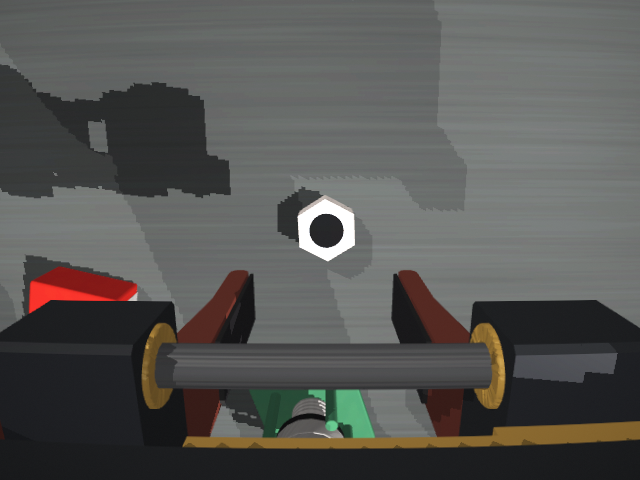

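View pics/s9.png

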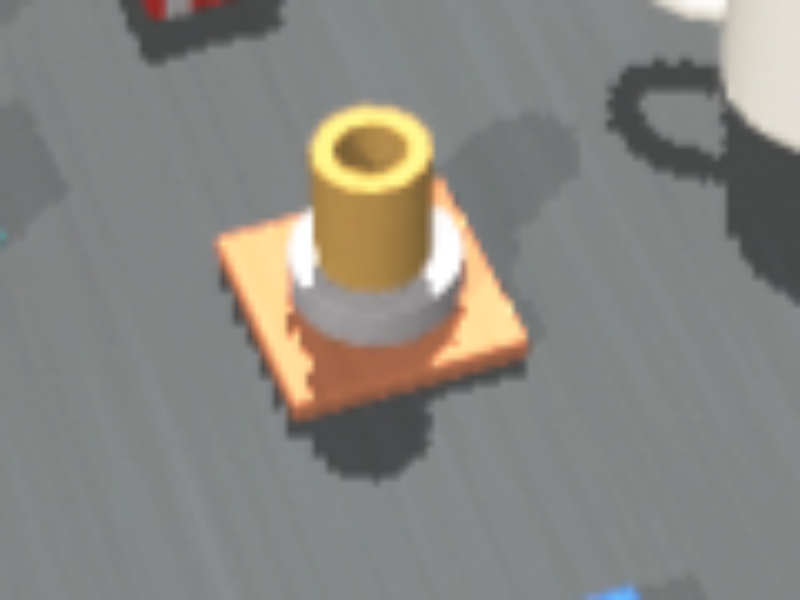

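Run:
```python
from rig import viewer,ctrl,status,gripper_to
from h import *
i=viewer.camera_info("wrist"); b=onplane(i,[(326.3,229.5)],20)[0]; print("nut",b)
x,y=431,338.5
ctrl.line_to([x,y,50],rate=150); ctrl.line_to([x,y,4],rate=80); ctrl.pause(.1); st("down")
gripper_to(20,25); st("grip"); ctrl.line_to([x,y,150],rate=200); st("up")
ctrl.movep([500,60,200],rv(90))
ctrl.movep([640,-170,150],rv(90)); ctrl.pause(.2); st()
i=viewer.camera_info("wrist"); print(proj(i,[607.5,-173.4,25]))
im,d=viewer.grab_frame("wrist"); cv2.imwrite("pics/w10.png",im)
```

```text
nut [430.18354487 339.71525061  20.        ]
down 24.17 [431.2 338.9   4.4] [0.41 0.19 0.14] 55.6
grip 24.62 [431.1 338.4   4.2] [ 0.52 -0.5   2.49] 35.7
up 25.5 [430.6 337.6 148.8] [-0.52 -0.21 -1.03] 35.9
 27.88 [ 640.1 -168.2  150.9] [ 0.87 -1.01 -1.21] 36.1
[[312.92559237 180.2642353 ]]
```

View pics/w10.png

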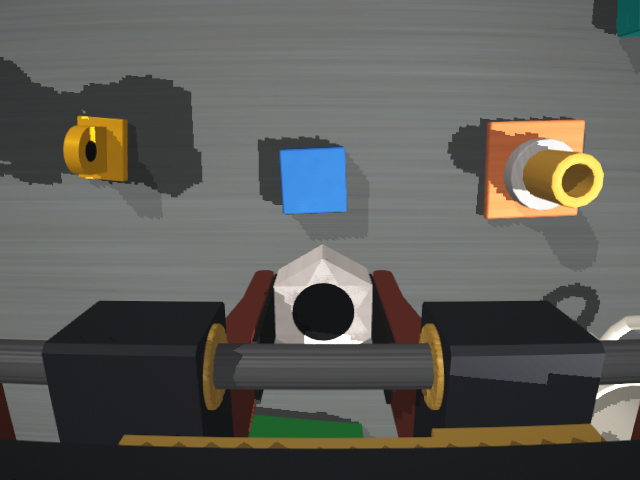

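Run:
```python
from rig import viewer,ctrl,status,gripper_to
from h import *
x,y=607.8,-173
ctrl.line_to([x,y,60],rate=150); ctrl.line_to([x,y,40],rate=100); ctrl.pause(.2); st()
ctrl.line_to([x,y,29.5],rate=30); ctrl.pause(.2); st("down")
gripper_to(56,25); ctrl.pause(.1); ctrl.line_to([x,y,120],rate=150); st("up")
ctrl.movep([586.3,-326.5,140],rv(85)); ctrl.pause(.2); st()
i=viewer.camera_info("wrist"); print(proj(i,[[586.3,-326.5,45],[586.3,-326.5,8]]))
im,d=viewer.grab_frame("wrist"); cv2.imwrite("pics/w11.png",im)
im,d=viewer.grab_frame("side"); cv2.imwrite("pics/s11.png",cv2.resize(im[220:370,260:460],(800,600)))
```

```text
29.27 [ 608.1 -172.9   40.3] [-0.01 -0.09 -1.16] 36.0
down 29.98 [ 607.7 -173.    29.3] [-0.84 -0.11 -1.38] 35.5
up 31.36 [ 607.2 -173.3  119.3] [ 1.34  0.07 -0.49] 56.0
 32.23 [ 586.8 -324.3  139.8] [-0.76  0.53  0.54] 56.1
[[316.7470321  238.46045296]
 [317.40775723 225.60436093]]
```

View pics/w11.png

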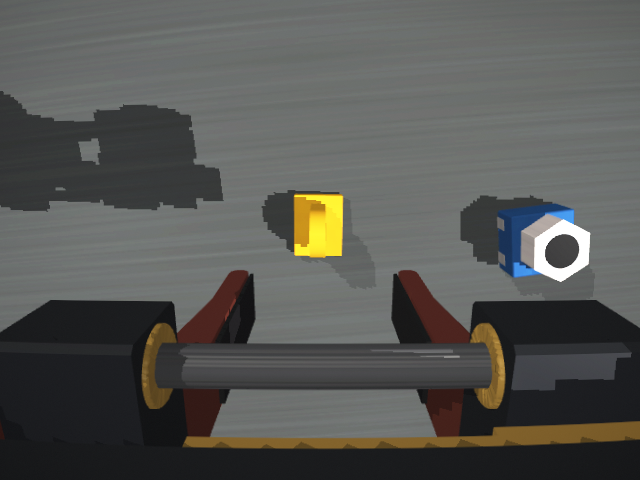

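View pics/s11.png

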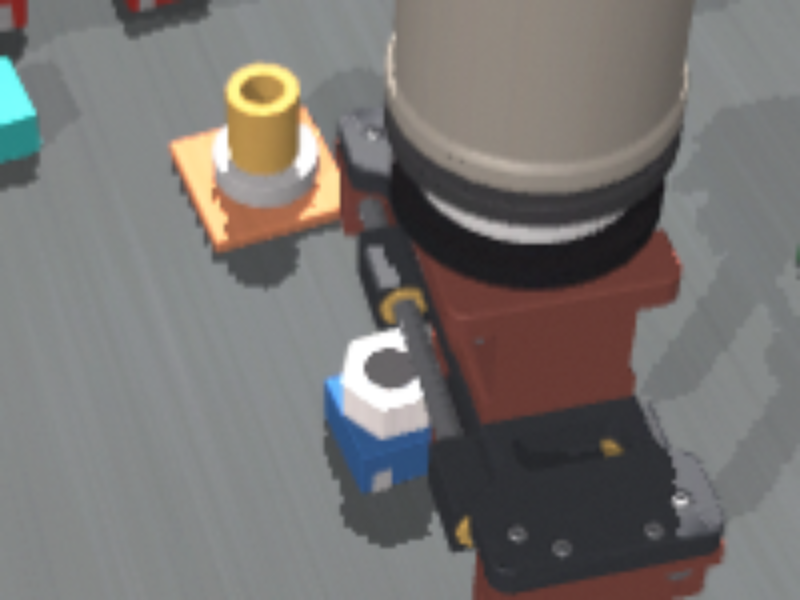

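Run:
```python
from rig import viewer,ctrl,status,gripper_to
from h import *
i=viewer.camera_info("wrist"); print("lug",onplane(i,[(318.5,226)],8)[0])
x,y=586.5,-326.5
ctrl.line_to([x,y,70],rate=150); ctrl.line_to([x,y,11.5],rate=80); ctrl.pause(.1); st("down")
gripper_to(2,25); st("grip"); ctrl.line_to([x,y,150],rate=200); st("up")
ctrl.movep([530,-100,200],rv(85))
ctrl.movep([597,65.7,150],rv(85)); ctrl.pause(.2); st()
im,d=viewer.grab_frame("wrist"); cv2.imwrite("pics/w12.png",im)
i=viewer.camera_info("wrist"); print(proj(i,[[597,65.7,0],[601,-14,8],[593,145.3,25]]))
im,d=viewer.grab_frame("side"); cv2.imwrite("pics/s12.png",cv2.resize(im[130:370,210:450],(600,600)))
```

```text
lug [ 586.63008171 -326.48444137    8.        ]
down 33.93 [ 587.  -326.6   12.2] [ 0.66  0.36 -0.2 ] 56.1
grip 34.71 [ 586.5 -326.7   11.5] [-0.08 -0.68 -0.06] 10.4
up 35.55 [ 585.5 -326.5  148.6] [-0.67 -0.28 -2.03] 9.9
 37.46 [597.4  63.3 150.1] [-0.19 -0.74 -1.74] 9.9
[[323.57050861 219.91989965]
 [216.42514036 237.06110693]
 [438.54756952 211.45980751]]
```

View pics/w12.png

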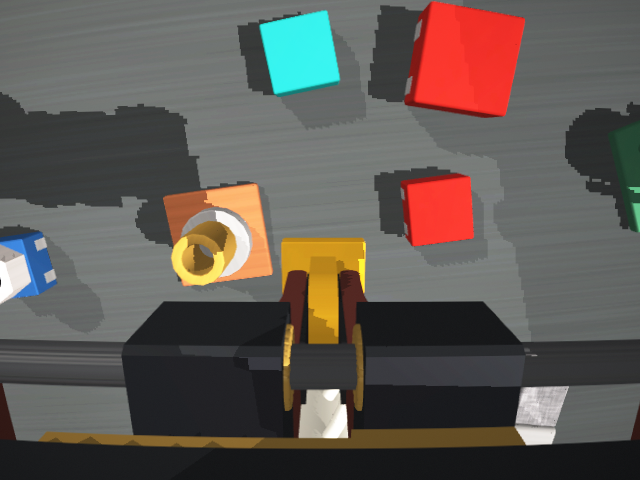

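View pics/s12.png

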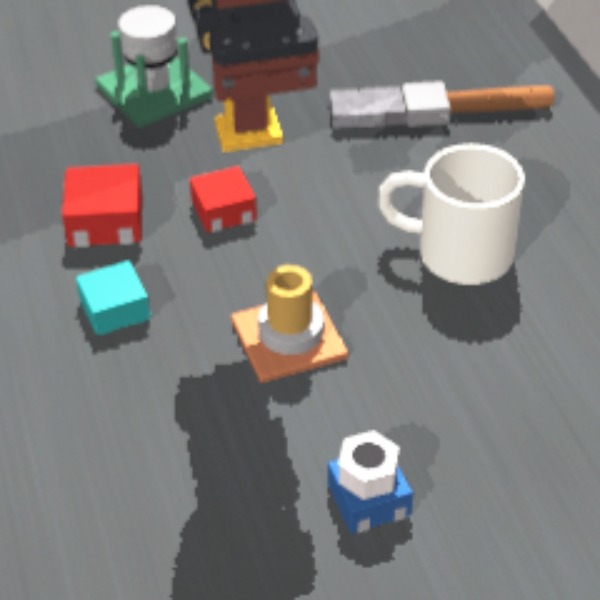

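Run:
```python
from rig import viewer,ctrl,status,gripper_to
from h import *
x,y=597,65.7
ctrl.line_to([x,y,60],rate=150); ctrl.line_to([x,y,25],rate=100); ctrl.pause(.2); st()
ctrl.line_to([x,y,12],rate=30); ctrl.pause(.2); st("down")
gripper_to(30,25); ctrl.pause(.1); st("open"); ctrl.line_to([x,y,120],rate=120); st("up")
ctrl.movep([480,-330,250],rv(60)); ctrl.pause(.3); st()
B={"scene":dict(lug=(305,255,350,300)),"side":dict(lug=(285,215,340,260))}
for n in ("scene","side"):
    im,d=viewer.grab_frame(n); cv2.imwrite(f"pics/{n}13.png",im); np.save(n+"13.npy",d)
a=cv2.imread("pics/scene13.png")[170:340,230:460];b=cv2.imread("pics/side13.png")[130:360,220:440]
cv2.imwrite("pics/c13.png",np.hstack([cv2.resize(a,(400,296)),cv2.resize(b,(400,418))[:296]])if 0 else np.vstack([cv2.resize(a,(400,296)),cv2.resize(b,(400,300))]))
```

```text
39.01 [597.4  65.9  25.5] [-0.17  0.14 -0.96] 10.1
down 39.79 [597.   65.7  12. ] [-0.87  0.26 -1.63] 9.8
open 40.42 [597.   65.7  12. ] [-0.09  0.26  0.7 ] 30.1
up 41.48 [596.5  65.4 119.2] [-0.48  0.5  -0.57] 30.3
 43.37 [ 480.4 -329.4  249.9] [-0.15 -0.33 -0.77] 30.0
```

View pics/scene13.png

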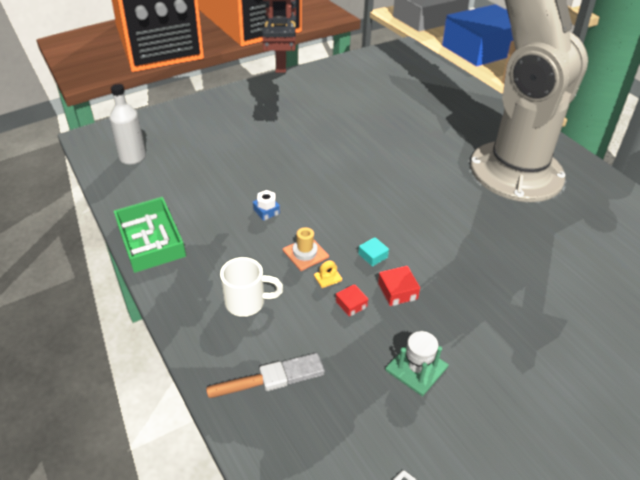

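View pics/side13.png

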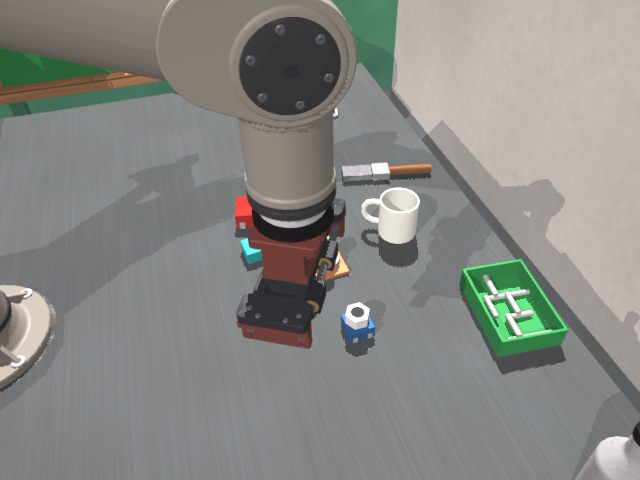

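Scene view shows the stack at (305,245), lug at (328,274), nut at (266,203); the arm blocks the side view, so I'll go back to the start pose and measure.

Run:
```python
from rig import viewer,ctrl,status,gripper_to
from h import *
ctrl.movej([1.168,0.477,0.022,1.555,-0.011,1.109,-0.083]); ctrl.pause(.3); st()
C={"scene":dict(nut=[(266,197),45],bush=[(305,233),62],lug=[(328,268),45]),}
for n in ("scene","side"):
    im,d=viewer.grab_frame(n); cv2.imwrite(f"pics/{n}14.png",im); i=viewer.camera_info(n)
    u,v=np.meshgrid(np.arange(640),np.arange(480)); uv=np.c_[u.ravel(),v.ravel()]; P=cloud(i,d,uv)
    for o,c,lo,hi,r in (("bush",(602,-14),57,68,40),("blank",(602,-14),18,26,40),("nut",(607,-173),41,50,40),("lugbase",(597,66),4,12,42),("lugeye",(597,66),25,50,42),("red",(593,145),20,30,40),("blue",(607,-173),20,28,45),("plate",(601,-14),3.5,11,60),("mug",(765,34),70,85,60),("magblank",(576,326),70,82,40)):
        T=P[(np.hypot(*(P[:,:2]-c).T)<r)&(P[:,2]>lo)&(P[:,2]<hi)]
        rc=cv2.minAreaRect(np.float32(T[:,:2])); print(n,o,len(T),round(float(np.percentile(T[:,2],90)),1),np.round(rc[0],1),np.round(rc[1],1),round(rc[2],1))
a=cv2.imread("pics/scene14.png")[170:340,230:460];b=cv2.imread("pics/side14.png")[130:360,220:440]
cv2.imwrite("pics/c14.png",np.vstack([cv2.resize(a,(400,296)),cv2.resize(b,(320,300))[:,:320].repeat(1,0) if 0 else cv2.resize(b,(400,300))]))
```

```text
45.33 [ 196.9 -645.9  222.7] [-0.33  0.53 -0.06] 30.0
scene bush 135 63.2 [603.7 -10.6] [35.1 32. ] 60.0
scene blank 180 24.2 [605.1  -8.1] [44.7 49.1] 59.1
scene nut 178 47.2 [ 608.2 -170.6] [39.6 35.1] 61.9
scene lugbase 197 10.7 [600.9  70.2] [49.2 49.7] 24.0
scene lugeye 156 44.9 [598.   68.2] [14.5 33.2] 84.5
scene red 448 26.9 [594.6 147.2] [46.6 46.7] 5.8
scene blue 128 27.2 [ 608.8 -169.8] [44.1 46.3] 88.3
scene plate 435 9.8 [602.8 -13.2] [104.9  92.2] 9.8
scene mug 487 81.1 [765.9  35.1] [79.  78.2] 9.4
scene magblank 620 78.6 [578.4 328.4] [49.4 48.3] 27.0
side bush 144 61.8 [600.6 -17.3] [35.6 31. ] 73.4
side blank 203 23.3 [600.2 -19.5] [41.2 48.7] 74.2
side nut 350 45.7 [ 606.3 -173.6] [43.3 35.9] 60.8
side lugbase 161 9.8 [595.2  63.1] [35.5 43.9] 82.7
side lugeye 150 42.5 [595.4  65.2] [14.  31.9] 89.6
side red 313 25.1 [591.8 143. ] [44.2 48.3] 2.4
side blue 259 26.1 [ 607.  -175.9] [44.9 46.5] 2.8
side plate 533 8.6 [598.3  -4.1] [70.3 97.9] 2.9
side mug 397 79.2 [763.9  31.2] [76.7 76.5] 11.7
side magblank 266 77.5 [574.2 325.9] [48.9 55.4] 19.6
```

View pics/c14.png

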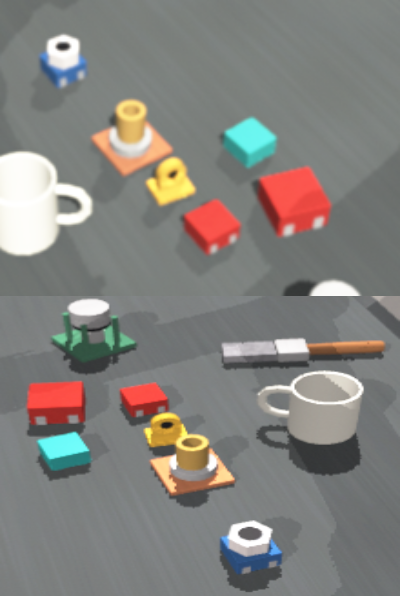

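```bash
python3 -c "
from rig import workorder
print(workorder.hand_in())"
```

```text
the job is handed in; nothing more can be done
None
```

The welding set is laid out and handed in at about 45 s of the 115 s allowed; the hand-in reported no verdict. The arm went back to its start pose first and was touching nothing.

These are the last camera checks, averaged over the scene and side views:

| Item | Measured result | Allowed |
|---|---|---|
| Blank | flat on the plate, about 2 mm from its centre (wrist camera, before the bush was added) | 12 mm |
| Bush | upright, within about 2 mm of the blank's centre | 10 mm |
| Nut | flat on the blue block, about 1–2 mm from its centre | 12 mm |
| Lug | upright on the bench, about 81 mm from the plate and 79 mm from the small red block, under 1 mm off their line | 65–95 mm, 15 mm off line |
| Magazine | top at about 77–78 mm again, so one blank was taken and the next lifted | one blank |
| Mug | standing, not measurably shifted | 30 mm |

- **Camera disagreement:** the scene and side cameras differed by 3–7 mm in y on most single positions, so I used their averages. The wrist camera's close views agreed with those averages to about 2–3 mm.
- **Unreliable readings:** with the bush covering the blank and the lug standing nearby, the final blank and plate outlines from those two cameras were incomplete. I relied on the earlier wrist measurement for the blank.
- **No failed checks:** nothing else disagreed.

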